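Wind the measuring stage out and hold its fixture cover open

TASK

Wind the stage of the measuring machine out from under the lens with its hand crank, all the way to its stop. Then tug the fixture cover gently by its grip to feel whether its latch has caught, before touching the release lever; if it is caught, throw the lever to let it go. Swing the cover well up, most of the way to its stop, and finish while still holding it open with the gripper, because it falls shut by itself; do not knock over or shift the gauges and the bottle beside the machine.

Things in the scene. Friction and masses are not known exactly. Their poses are not given: they have to be found in the camera images.
- machine: measuring machine, fixed: dark base 250 x 560 mm, 95 mm high, with a silver column (to 455 mm) at its right. Origin on the table under the base; its +x points away from the robot, +y to the left as seen from the robot, along the stage's travel; z up. Base from x -110 to +140, y -360 to +200 mm. The crank is on the base's front (robot's) face
- lens (a point): centre of the lens' underside, 224 mm above the table: white ring light 60 mm wide; the silver head above it (280 to 470 mm up) reaches 50 mm further left (machine +y) than this point, 35 mm nearer the robot and 65 mm further away. Axes as machine. The cover opens freely only when the stage is fully out
- crank_axis (a point): point on the crank's axis, 80 mm above the table, level with the middle of its black knob. The axis is along the machine's x; axes as machine. The crank is on the base's front face (the robot's side)
- crank_grip (a point): centre of the crank's black knob: a 20 mm thick, 50 mm long cylinder pointing towards the robot (along the machine's -x), that spins freely on its pin, 40 mm from the crank's axis. The flat steel crank arm is 27 mm behind this point (machine +x), the base front 65 mm behind it
- crank (a joint): crank angle (rad): 0 with the knob straight above the axis, growing counter-clockwise as seen from the robot (over the top to the left), which moves the stage left and out; 31.4 mm of stage travel a turn (5 mm per rad). About 6 N at the knob turns it; it stays where it is left
- stage (a joint): travel of the stage (m): 0 under the lens, 0.075 fully out to the left against its stop; driven by the crank; a push of over about 50 N on it would drive it back
- cover_grip (a point): centre of the cover's black grip bar: a lying cylinder 18 mm thick and 30 mm long along the machine's y, 25 mm in front of the cover's front edge, 180 mm above the table when the cover is shut (the stage top is at 140 mm). It travels with the stage and swings with the cover
- cover_hinge (a point): point on the cover's hinge line (along the machine's y), 160 mm above the table, level in y with the grip; travels with the stage. Axes as machine. With the cover shut the grip is 155 mm nearer the robot and 20 mm higher than this
- cover (a joint): angle of the white-framed clear cover (rad), 130 x 150 mm: 0 shut, growing as its front rises, stop at 1.25. Its weight and a spring shut it, about 2 N at the grip. While the latch is caught it has about 0.035 rad (5 mm at the grip) of play, then stops hard. Whether it is caught cannot be seen
- latch: black case of the cover's slam latch, in front of the cover's right half, top 178 mm above the table. Its bolt is hidden inside and may or may not have caught the cover. This origin is at table height under the middle of the stage and travels with it; the case is 68 to 92 mm in front of it and 20 to 94 mm to its right (machine -y)
- lever_tip (a point): centre of the red ball (18 mm) on the latch's release lever; the lever is a 6 mm rod, 70 mm from its pivot (in the case, 144 mm above the table) to the ball, swinging along the machine's y. The ball is 210 mm up and leans 24 mm to the left of the pivot at first; thrown to the right it moves about 51 mm
- lever (a joint): angle of the release lever (rad): 0 as found (leaning left, whether the latch is caught or not), stop at 0.75 thrown to the right (machine -y). From 0.6 on the bolt is drawn clear and stays back; the lever stays where it is put. About 1 to 2 N at the ball throws it
- ring_gauge: loose steel ring gauge, 72 mm outside, 24 mm high, origin under its centre; leave it alone
- plug_gauge: loose steel plug gauge standing upright, 34 mm thick, 100 mm high, origin under its centre; leave it alone
- lens_cleaner: loose white bottle standing upright, 48 mm thick, 110 mm high, origin under its centre; leave it alone

How it is judged:
By the outcome, as a careful person would: the job done as asked, in the order asked, and still so for the second after the job is handed in, while the arm keeps its last pose, push and grip.
It also fails if it takes over 72 s, if anything falls off the work surface, if the arm or the gripper's body presses on something with over 40 N, if the wrist force passes 120 N, or if a joint passes its speed limit or range.

ROBOT

A 6-joint arm with a two-finger parallel gripper is mounted at the origin on the work surface. World frame = base frame: x ahead of the robot, y to its left, z up, the work surface at z = 0. Lengths are in m, angles in rad, forces in N, time in s.
With the tool pointing down it reaches from about 0.325 to 0.775 m from the base axis. Payload 5.5 kg.
Tool frame: the origin (TCP) lies on the mounting face of the last link; the fingertips stand 182 mm ahead of it and the grasp point (between the pads) lies hold_point_z ahead of it (hold_point_z is the distance from the TCP to the grasp point, in m); z points along the fingers, y is the direction in which the jaws open and shut (so a half turn about z gives the same grasp; the last joint's range is limited). The gripper opens to 88 mm and grips with 3 to 60 N. Pads are 20 mm wide; open, the fingers measure 115 mm over their backs; the gripper's body (75 mm by 178 mm) begins 61 mm behind the grasp point.
Start: joints at [-1.214, 0.091, 1.231, -0, 1.82, -0.057], TCP at [0.241, -0.549, 0.405] pointing down, gripper open.
Joint ranges: [-2.87, 2.87], [-0.86, 2.18], [0.17, 2.46], [-1.51, 4.65], [0.06, 2.69], [-2.65, 2.65]. Speed limits (rad/s): [2.57, 2.57, 3.01, 3.14, 3.14, 3.14].

INTERFACE

Orientations are given as a unit quaternion [w, x, y, z].
In Python, from rig import get_obs, camera, camera_info, close_job, trace, hold_point_z gives the robot as it stands.
- The arm moves only by the tool send_rows, never from a script. Its argument "increments" is text: rows parted by semicolons, each of 5 numbers parted by spaces: the shift along the tool's x, y, z in cm, then the turn about the tool's z in degrees, then the finger opening in cm, from 0 to 8.78. In form: dx dy dz turn hand; .... A call has 1 to 5 rows; each row is the pose to reach, as a shift and turn from the pose commanded when the call began, along the tool's axes at that moment; what a row does not reach only later rows make up. A row lasts 1/8 s, in which the tool goes at most 62.5 mm and 10.7 degrees, less where a joint would pass 70% of its speed; a pose out of reach is approached as far as the arm can. A call with a gripper value outside its range is refused whole. The fingers move at their own pace and stop on an object; "force" is the grip in N (left out, the last holds). Time passes only in rows, so rows that repeat a pose let the fingers close. It gives the time, the measured TCP pose, the force and the opening at its end, in the units of the state.
- get_obs(): the state, without advancing time (a new reading comes with each control period).
- camera(name): name is "scene" or "top"; returns (picture, depth): 384x512x3 uint8, red, green, blue; 384x512 float32, m along the optical axis (not along the pixel's ray), 0 where there is no reading.
- camera_info(name): a dict with "camera_matrix" (3x3 intrinsics, pixels), "R" (3x3) and "t" (3): a world point X has camera coordinates R X + t. Camera axes: x right, y down, z forward; pixel columns grow to the right and rows downward; lengths in m; the calibration is good to about 2 mm. A picture is of the moment at which its call begins. camera_info takes no time and is no camera call.
- close_job(): hands the job in, once; it reports no verdict.
Trained networks look in the newest picture that a camera, given by its name, has taken for a name from the list of things; names that differ only in an ending like _2 or _b are one class to them, and where a whole thing is asked for, a point or a joint stands for the part that bears it (a point fixed in the world has none). Each returns a list of dicts, best first, with "p" (0 to 1); they miss things now and then, are a little off and sometimes report something else, mostly with a low value. They report only what shows in the picture. A call takes as long as a camera call.
- trace(camera, name): "region" (384x512 bool, what is visible of it) and "at" ([column, row] in pixels, amid what is visible of it).
The state is a dict: "time_s": time; "q": joint angles; "qvel": joint speeds; "joint_torque": joint torques, N m; "tcp_pos": TCP position; "tcp_rot": TCP orientation; "ft_force": force on the tool from outside, world axes, zero at the start; "moment": the same for the moment, N m; "grip_width": opening from 0.0 (shut) to 1.0 (fully open).
Only numpy, scipy, OpenCV 4.12 (cv2) and the standard library are available. Lean on these libraries where they do the work, as an engineer would, in place of code of your own. Each camera call takes 0.05 s, during which the arm holds its last target.

## Working session

There is one attempt and no reset: what is moved stays moved. The work goes in short steps, Python scripts to look and compute and a tool call to move; the robot and the scene stay as the last step left them, time stands still between calls to the robot, and variables do not carry over. Pictures are saved under pics/ and viewed, and the job is handed in when it is done.

Besides the shell and the picture viewer there is one more tool, called after "Call:" as a command line: name --argument value ..., lists and objects as JSON in quotes. send_rows: Moves the arm, as the interface text tells. Its arguments: {"type":"object","properties":{"increments":{"type":"string"},"force":{"type":"number"}},"required":["increments"]}

```bash
ls; mkdir -p pics; python3 - <<'E'
from rig import *
import cv2
print(get_obs()); print(hold_point_z)
for c in ("scene","top"):
    p,d=camera(c); cv2.imwrite(f"pics/{c}0.png",p[:,:,::-1]); i=camera_info(c); print(c,i)
E
```

```text
pics
{'time_s': 0.0, 'q': array([-1.21370562e+00,  9.18510394e-02,  1.23190155e+00, -2.61378283e-05,
        1.81981540e+00, -5.67160623e-02]), 'qvel': array([-1.06299928e-03,  1.07094094e-03,  1.17327237e-03,  5.46563680e-04,
        6.06660286e-05, -1.18371904e-03]), 'joint_torque': array([-1.48949617e-03, -4.46453834e+01, -4.06442213e+01,  6.96708052e-02,
        2.95059930e-02, -1.32750424e-04]), 'tcp_pos': array([ 0.24126119, -0.5494097 ,  0.40350238]), 'tcp_rot': array([-9.74654956e-04,  9.78671927e-01,  2.05427078e-01, -1.60304649e-04]), 'ft_force': array([ 0.15535882, -0.11184704, -0.35370167]), 'moment': array([0.01034038, 0.01517624, 0.07251251]), 'grip_width': 1.0004713860672683}
0.1633
scene {'camera_matrix': array([[488.32955327,   0.        , 259.65562658],
       [  0.        , 488.32955327, 197.80998776],
       [  0.        ,   0.        ,   1.        ]]), 'R': array([[-0.74634906, -0.66553195,  0.00550592],
       [-0.6291576 ,  0.70281115, -0.33198977],
       [ 0.21708018, -0.25124434, -0.94326692]]), 't': array([0.4435824 , 0.39209371, 1.13482341])}
top {'camera_matrix': array([[441.61857711,   0.        , 258.13503083],
       [  0.        , 441.61857711, 193.33299438],
       [  0.        ,   0.        ,   1.        ]]), 'R': array([[-0.01695779, -0.99967058, -0.0192655 ],
       [-0.99725963,  0.01829835, -0.07168263],
       [ 0.07201154,  0.01799713, -0.99724142]]), 't': array([0.03494064, 0.55609073, 1.19856095])}
```

View pics/scene0.png

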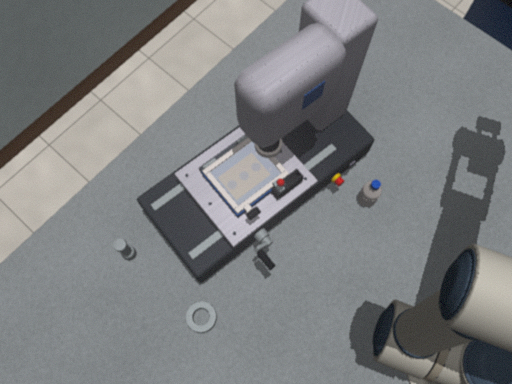

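View pics/top0.png

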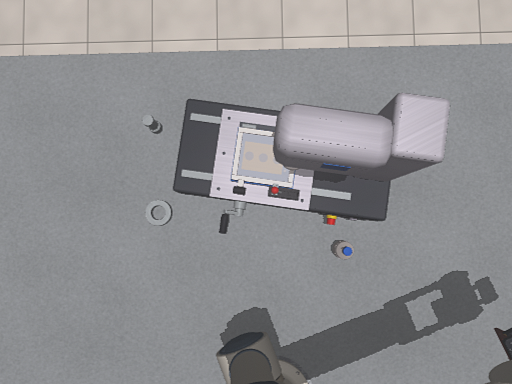

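The scene view shows the crank knob at about (265,260), the grip at (252,213), the red ball at (280,183) and the bottle at (372,190). The top view shows the knob at (224,223), the grip at (239,190) and the ball at (275,190). Next I'll measure these.

```bash
cat > h.py <<'E'
import numpy as np, cv2
from rig import *
def bp(cam,uv,d):
    i=camera_info(cam);K=i["camera_matrix"]
    X=np.linalg.inv(K)@np.array([uv[0],uv[1],1.])*d
    return i["R"].T@(X-i["t"])
def bpz(cam,uv,z):
    i=camera_info(cam);K=i["camera_matrix"];r=i["R"].T@np.linalg.inv(K)@np.array([uv[0],uv[1],1.]);c=-i["R"].T@i["t"]
    return c+r*(z-c[2])/r[2]
def tri(uv1,uv2,c1="scene",c2="top"):
    P=[]
    for c in(c1,c2):
        i=camera_info(c);P.append(i["camera_matrix"]@np.c_[i["R"],i["t"]])
    X=cv2.triangulatePoints(P[0],P[1],np.array(uv1,float).reshape(2,1),np.array(uv2,float).reshape(2,1))[:,0]
    return X[:3]/X[3]
def proj(cam,X):
    i=camera_info(cam);x=i["camera_matrix"]@(i["R"]@np.asarray(X)+i["t"]);return x[:2]/x[2]
def cloud(cam,d):
    i=camera_info(cam);K=i["camera_matrix"];v,u=np.mgrid[:384,:512]
    X=np.stack([(u-K[0,2])/K[0,0]*d,(v-K[1,2])/K[1,1]*d,d],-1)
    return (X-i["t"])@i["R"]
E
python3 - <<'E'
from h import *
D={};Pp={}
for c in("scene","top"):
    Pp[c],D[c]=camera(c); np.save(c+"_d.npy",D[c])
    b=cv2.resize(Pp[c][(140 if c=='scene' else 90):(290 if c=='scene' else 240),(150 if c=='scene' else 160):(350 if c=='scene' else 360)],None,fx=4,fy=4,interpolation=cv2.INTER_CUBIC)
    cv2.imwrite(f"pics/{c}z.png",b[:,:,::-1])
for n in["machine","crank_grip","cover_grip","lever_tip","latch","cover","ring_gauge","plug_gauge","lens_cleaner","crank","stage"]:
    at={}
    for c in("scene","top"):
        r=trace(c,n)
        if r:
            r=r[0];C=cloud(c,D[c])[r["region"]&(D[c]>0)];at[c]=r["at"]
            print(n,c,round(r["p"],2),np.round(r["at"],1),r["region"].sum(),np.median(C,0).round(3),C.min(0).round(3),C.max(0).round(3))
            np.save(f"reg_{n}_{c}.npy",r["region"])
        else: print(n,c,None)
    if len(at)==2: print("   tri",tri(at["scene"],at["top"]).round(4))
E
```

```text
machine scene 0.74 [275.3 146.7] 32470 [ 0.602 -0.046  0.166] [ 0.45  -0.699 -0.006] [0.925 0.249 0.475]
machine top 0.87 [309.2 156.9] 25581 [ 0.61  -0.084  0.169] [ 0.453 -0.326 -0.004] [0.802 0.241 0.474]
   tri [ 0.641  -0.1089  0.1126]
crank_grip scene 0.57 [261.5 253.2] 308 [0.491 0.11  0.109] [ 0.45   0.068 -0.003] [0.518 0.127 0.12 ]
crank_grip top 0.69 [224.4 216.4] 305 [0.494 0.109 0.106] [ 0.446  0.064 -0.006] [0.518 0.139 0.117]
   tri [0.4919 0.1108 0.1026]
cover_grip scene 0.77 [242.2 171.3] 3457 [0.628 0.015 0.169] [ 0.542 -0.065  0.141] [0.708 0.09  0.315]
cover_grip top 0.96 [257.5 161.9] 2735 [0.619 0.025 0.168] [ 0.544 -0.066  0.135] [0.711 0.09  0.44 ]
   tri [0.6192 0.0241 0.2265]
lever_tip scene 0.53 [279.5 181.8] 68 [ 0.549 -0.015  0.215] [ 0.542 -0.038  0.168] [ 0.562 -0.006  0.223]
lever_tip top 0.41 [309.9 155. ] 26031 [ 0.61  -0.084  0.169] [ 0.449 -0.516 -0.005] [0.836 0.266 0.474]
   tri [ 0.6768 -0.1573 -0.2526]
latch scene 0.87 [289.5 180.4] 476 [ 0.543 -0.037  0.176] [ 0.528 -0.09   0.137] [0.567 0.001 0.223]
latch top 0.67 [281.  190.2] 323 [ 0.545 -0
[... 679 characters left out ...]
53.1 123.4] 246 [0.745 0.305 0.065] [ 0.733  0.294 -0.001] [0.79  0.338 0.106]
   tri [0.7555 0.3131 0.033 ]
lens_cleaner scene 0.78 [372.2 191.8] 446 [ 0.398 -0.185  0.074] [ 0.377 -0.214  0.005] [ 0.422 -0.172  0.116]
lens_cleaner top 0.71 [341.7 247.7] 319 [ 0.403 -0.192  0.076] [ 0.377 -0.235 -0.003] [ 0.424 -0.175  0.114]
   tri [ 0.4002 -0.1963  0.0566]
crank scene 0.55 [260.1 252.1] 318 [0.492 0.11  0.109] [ 0.45   0.068 -0.002] [0.518 0.127 0.12 ]
crank top None
stage scene 0.86 [241.6 181.5] 8562 [0.614 0.029 0.156] [ 0.505 -0.118  0.094] [0.763 0.146 0.223]
stage top 0.68 [254.6 171.9] 6849 [0.604 0.032 0.143] [ 0.507 -0.122  0.025] [0.771 0.141 0.439]
   tri [0.6041 0.0351 0.2099]
```

View pics/scenez.png

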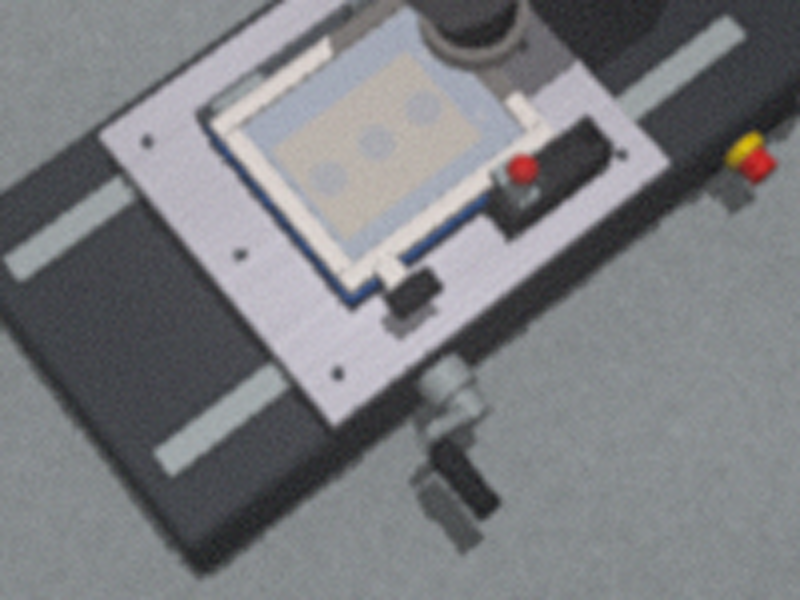

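View pics/topz.png

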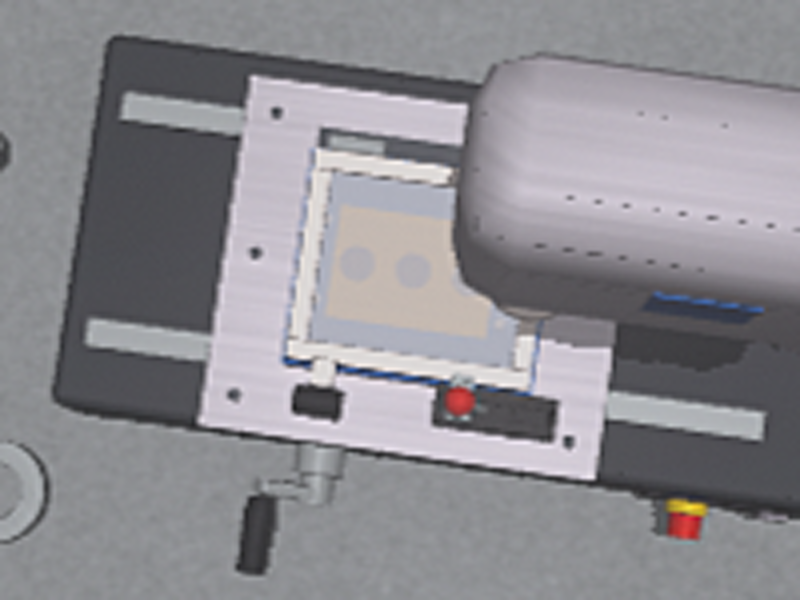

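```bash
python3 - <<'E'
from h import *
C={c:cloud(c,np.load(c+"_d.npy")) for c in("scene","top")}
P={c:camera(c)[0] for c in C}
for c in C:
    X=C[c].reshape(-1,3); 
    for z0,lab,yr in((0.14,"stage",(-.11,.13)),(0.095,"base",(-.2,.22))):
        m=(abs(X[:,2]-z0)<.008)&(X[:,0]>.45)&(X[:,0]<.62)
        ys=[];xs=[]
        for y in np.arange(yr[0],yr[1],.006):
            k=m&(abs(X[:,1]-y)<.004)
            if k.sum()>10: ys.append(y); xs.append(np.sort(X[k,0])[:3].mean())
        ys=np.array(ys);xs=np.array(xs)
        for _ in range(5):
            a=np.polyfit(ys,xs,1);r=xs-np.polyval(a,ys);g=abs(r)<max(.002,1.5*np.std(r));ys,xs=ys[g],xs[g]
        print(c,lab,"front x=%.4f*y+%.4f"%tuple(a),len(ys),r.std().round(4),"angle",np.degrees(np.arctan(a[0])))
    # left edges
    for z0,lab in((0.14,"stage"),(0.095,"base")):
        m=(abs(X[:,2]-z0)<.008)&(X[:,1]>.0)
        ys=[];xs=[]
        for x in np.arange(.53,.72,.006):
            k=m&(abs(X[:,0]-x)<.004)
            if k.sum()>5: xs.append(x); ys.append(np.sort(X[k,1])[-3:].mean())
        xs=np.array(xs);ys=np.array(ys)
        for _ in range(5):
            a=np.polyfit(xs,ys,1);r=ys-np.polyval(a,xs);g=abs(r)<max(.002,1.5*np.std(r));ys,xs=ys[g],xs[g]
        print(c,lab,"left y=%.4f*x+%.4f"%tuple(a),len(ys),r.std().round(4),np.degrees(np.arctan(a[0])))
    # knob
    dark=(P[c].max(2)<70).reshape(-1)
    for lab,m in (("knob",dark&(X[:,2]>.085)&(X[:,0]<.505)&(X[:,0]>.42)&(X[:,1]>.07)&(X[:,1]<.16)),
      ("grip",dark&(X[:,2]>.165)&(abs(X[:,0]-.545)<.03)&(X[:,1]>.02)&(X[:,1]<.1)),
      ("ball",(X[:,2]>.19)&(X[:,2]<.23)&(P[c].reshape(-1,3)[:,0]>120)&(P[c].reshape(-1,3)[:,1]<70)&(abs(X[:,1])<.08))):
        q=X[m]; uv=np.argwhere(m.reshape(384,512))[:,::-1]
        print(c,lab,m.sum(),q.mean(0).round(4),np.median(q,0).round(4),q.min(0).round(4),q.max(0).round(4),uv.mean(0).round(1))
E
```

```text
scene stage front x=0.1612*y+0.5200 38 0.0003 angle 9.15640265070068
scene base front x=0.1628*y+0.5231 31 0.0005 angle 9.248489927589365
scene stage left y=-0.1616*x+0.2345 30 0.0004 -9.178755573677725
scene base left y=-0.1605*x+0.3396 26 0.0004 -9.119880173803237
scene knob 150 [0.4751 0.1163 0.1127] [0.476  0.1168 0.1128] [0.4504 0.1038 0.1051] [0.4987 0.1261 0.1203] [265.1 258.7]
scene grip 77 [0.5516 0.0718 0.1872] [0.5513 0.0714 0.1875] [0.5443 0.0584 0.1814] [0.5593 0.085  0.1918] [252.8 213.2]
scene ball 31 [ 0.5484 -0.0131  0.2172] [ 0.548  -0.013   0.2173] [ 0.5424 -0.0216  0.2126] [ 0.5543 -0.0072  0.2233] [280.2 181.9]
top stage front x=0.1605*y+0.5209 38 0.0005 angle 9.119242123028972
top base front x=0.1611*y+0.5240 27 0.0005 angle 9.152802960414725
top stage left y=-0.1609*x+0.2311 29 0.0005 -9.139222017516646
top base left y=-0.1603*x+0.3362 25 0.0008 -9.109655080206732
top knob 122 [0.475  0.1128 0.1109] [0.4735 0.1137 0.1112] [0.4531 0.1036 0.1015] [0.4992 0.1256 0.1166] [223.5 223.4]
top grip 60 [0.5533 0.0682 0.1865] [0.5522 0.0676 0.1864] [0.5436 0.0555 0.1814] [0.5611 0.0822 0.1909] [238.8 190.1]
top ball 35 [ 0.5499 -0.0167  0.2169] [ 0.5497 -0.0155  0.217 ] [ 0.5426 -0.0247  0.2115] [ 0.5569 -0.0105  0.2214] [274.6 189.8]
```

```bash
cat >> h.py <<'E'
psi=np.radians(-9.15)
ex=np.array([np.cos(psi),np.sin(psi),0]);ey=np.array([-np.sin(psi),np.cos(psi),0])
O=0.627*ex+0.1337*ey   # machine origin
def w2m(X): X=np.asarray(X,float)-O; return np.stack([X@ex,X@ey,X[...,2]],-1)
def m2w(m): return O+m[0]*ex+m[1]*ey+np.array([0,0,m[2]])
E
python3 - <<'E'
from h import *
print("O",O)
for c in("scene","top"):
    M=w2m(cloud(c,np.load(c+"_d.npy"))); M[np.load(c+"_d.npy")==0]=np.nan
    F=M.reshape(-1,3)
    m=(F[:,2]>.28)&(F[:,2]<.5)&(abs(F[:,1])<.36)&(F[:,0]>-.12)&(F[:,0]<.25)
    for z in(.26,.30,.34,.38,.42,.46):
        k=m&(abs(F[:,2]-z)<.02)&(F[:,1]>-.12)
        if k.sum():print(c,z,k.sum(),"y max",np.percentile(F[k,1],98).round(4),"x",np.percentile(F[k,0],[1,99]).round(4))
    k=(F[:,2]>.215)&(F[:,2]<.3)&(F[:,0]>-.07)&(F[:,1]>-.15)&(F[:,1]<.1)
    print(c,"lensish",k.sum(),np.percentile(F[k],[2,50,98],axis=0).round(3))
    k=(abs(F[:,2]-.14)<.008)
    print(c,"stage",np.percentile(F[k],[1,99],axis=0).round(4))
    k=(abs(F[:,2]-.17)<.008)&(F[:,0]>-.07)&(F[:,1]<.1)&(F[:,0]<.1)
    print(c,"cover",np.percentile(F[k],[1,99],axis=0).round(4))
for n,a,b in(("knob",(265.1,258.7),(223.5,223.4)),("grip",(252.8,213.2),(238.8,190.1)),("ball",(280.2,181.9),(274.6,189.8))):
    X=tri(a,b);print(n,X.round(4),w2m(X).round(4))
for n,X in(("ring",(.508,.305,0)),("plug",(.745,.313,0)),("bottle",(.400,-.192,0))): print(n,w2m(X).round(3))
E
```

```text
O [0.64028262 0.03229338 0.        ]
scene 0.3 117 y max -0.044 x [-0.0371  0.0435]
scene 0.34 486 y max -0.0439 x [-0.037   0.0499]
scene 0.38 556 y max -0.044 x [-0.037   0.0497]
scene 0.42 640 y max -0.0442 x [-0.037   0.0501]
scene 0.46 2244 y max -0.0466 x [-0.0354  0.0533]
scene lensish 295 [[-0.031 -0.113  0.225]
 [-0.022 -0.079  0.241]
 [ 0.009 -0.062  0.275]]
scene stage [[-0.4222 -0.286   0.1335]
 [ 0.109   0.0975  0.1463]]
scene cover [[-0.0663 -0.2974  0.1625]
 [ 0.0715  0.0476  0.1753]]
top 0.3 25 y max -0.0489 x [-0.0363 -0.0108]
top 0.34 105 y max -0.0467 x [-0.0366 -0.007 ]
top 0.38 113 y max -0.049 x [-0.0367 -0.012 ]
top 0.42 153 y max -0.0469 x [-0.0367  0.0284]
top 0.46 2083 y max -0.0496 x [-0.0347  0.0587]
top lensish 33 [[-0.031 -0.109  0.225]
 [-0.028 -0.092  0.24 ]
 [-0.025 -0.075  0.243]]
top stage [[-0.4247 -0.1535  0.1347]
 [ 0.1092  0.0946  0.1457]]
top cover [[-0.0663 -0.2731  0.1626]
 [ 0.0704  0.0446  0.1747]]
knob [0.4758 0.1141 0.1025] [-0.1754  0.0547  0.1025]
grip [0.5543 0.0689 0.1746] [-0.0908  0.0225  0.1746]
ball [ 0.5508 -0.0169  0.2059] [-0.0805 -0.0627  0.2059]
ring [-0.174  0.248  0.   ]
plug [0.059 0.294 0.   ]
bottle [-0.202 -0.26   0.   ]
```

```bash
cat >> h.py <<'E'
from scipy.spatial.transform import Rotation as Ro
def tool():
    o=get_obs();q=o["tcp_rot"];return o["tcp_pos"],Ro.from_quat([q[1],q[2],q[3],q[0]]).as_matrix(),o
def delta(target_grasp_m,yaw=None):
    """cm shift in tool axes to bring grasp point to machine-frame target; turn deg so tool x at psi"""
    p,R,o=tool(); t=m2w(target_grasp_m)+np.array([0,0,hold_point_z])
    d=R.T@(t-p)*100
    a=np.degrees(np.arctan2(R[1,0],R[0,0]));
    return d.round(2), round(-(((-9.15)-a+180)%360-180),2)
E
python3 - <<'E'
from h import *
print(delta([-.189,.0547,.107+.09]),delta([-.189,.0547,.107]))
for uv,z in(((240,205),.09),((240,201),.09),((239,209),.09)): print(w2m(bpz("top",uv,z)).round(4))
for uv in((262,235),(265,242)): print(w2m(bpz("scene",uv,.09)).round(4))
E
```

```text
(array([ 47.01, -52.06,   4.43]), np.float64(32.86)) (array([ 47.01, -52.06,  13.43]), np.float64(32.86))
[-0.123   0.0199  0.09  ]
[-0.1127  0.0214  0.09  ]
[-0.1336  0.021   0.09  ]
[-0.1247  0.0231  0.09  ]
[-0.1421  0.0283  0.09  ]
```

Call:
send_rows --increments "4.7 -5.2 0 8 8.78; 9.4 -10.4 0 16 8.78; 14.1 -15.6 0 24 8.78; 18.8 -20.8 0 32.9 8.78; 23.5 -26 0 32.9 8.78" --force 20

```text
time_s: 2.02
tcp_pos: [0.34, -0.2509, 0.4048]
tcp_rot: [0.0, 0.997, -0.081, 0.0]
ft_force: [0.7, -0.9, 0.1]
grip_width: 0.999
```

```bash
python3 - <<'E'
from h import *
p,R,o=tool();print(o["time_s"],p,o["q"].round(2),o["ft_force"].round(1),delta([-.189,.0547,.197]))
E
```

```text
2.025 [ 0.33995679 -0.25091991  0.4047908 ] [-0.72 -0.39  1.66  0.    1.87  1.02] [ 0.7 -0.9  0.1] (array([  6.13, -38.23,   4.44]), np.float64(-0.17))
```

Call:
send_rows --increments "1 -6 1 0 8.78; 2 -12 2 0 8.78; 3 -18 3 0 8.78; 4 -24 4 0 8.78; 4.5 -30 4.4 0 8.78"

```text
time_s: 2.65
tcp_pos: [0.4323, 0.0382, 0.3602]
tcp_rot: [0.0, 0.997, -0.08, 0.0]
ft_force: [1.3, 0.4, 0.8]
grip_width: 1.002
```

Call:
send_rows --increments "0.3 -3.5 0 0 8.78; 0.3 -3.5 0 0 8.78; 0.3 -3.5 0 0 8.78"

```text
time_s: 3.02
tcp_pos: [0.4407, 0.0698, 0.3607]
tcp_rot: [0.0, 0.997, -0.08, 0.0]
ft_force: [-0.2, -0.3, 0.6]
grip_width: 0.996
```

```bash
python3 - <<'E'
from h import *
for c in("scene","top"):
    p,d=camera(c); cv2.imwrite(f"pics/{c}1.png",p[:,:,::-1])
p,R,o=tool();print(o["time_s"],p,o["q"].round(2),o["ft_force"].round(1),delta([-.189,.0547,.107]))
E
```

```text
3.125 [0.44068557 0.06916272 0.36084037] [ 0.08 -0.33  1.7  -0.    1.78  1.81] [0.1 0.  0.6] (array([ 1.38, -5.01,  9.05]), np.float64(-0.13))
```

Call:
send_rows --increments "1 -3 0 0 8.78; 1.4 -5 0 0 8.78; 1.4 -5 0 0 8.78; 1.4 -5 3 0 8.78"

```text
time_s: 3.62
tcp_pos: [0.463, 0.1162, 0.333]
tcp_rot: [-0.0, 0.997, -0.081, 0.003]
ft_force: [-0.5, -1.0, 0.1]
grip_width: 0.998
```

```bash
python3 - <<'E'
from h import *
for c in("scene","top"):
    p,d=camera(c); cv2.imwrite(f"pics/{c}2.png",p[:,:,::-1])
p,R,o=tool();print(o["time_s"],p,o["q"].round(2),o["ft_force"].round(1),delta([-.189,.0547,.107]))
E
```

```text
3.725 [0.46197584 0.11596669 0.32763875] [ 0.17 -0.24  1.69 -0.    1.71  1.91] [-1.  -0.2  0.6] (array([ 0.06, -0.06,  5.73]), np.float64(-0.13))
```

View pics/scene2.png

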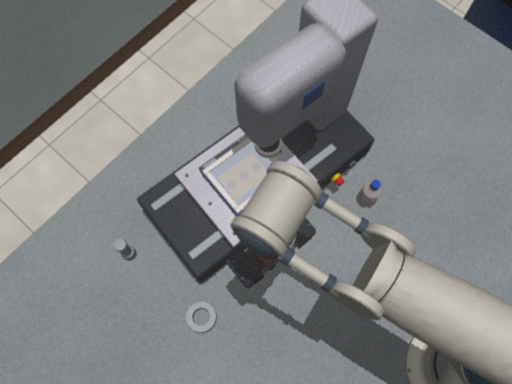

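View pics/top2.png

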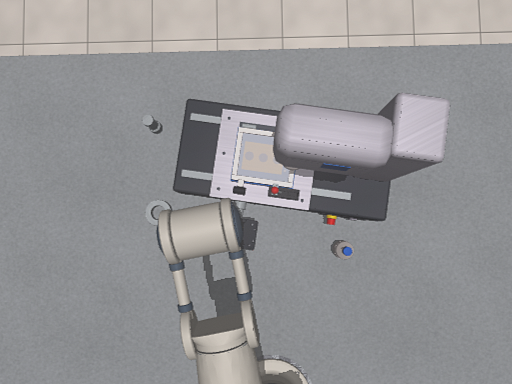

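Call:
send_rows --increments "0 0 3 0 8.78; 0 0 5.7 0 8.78; 0 0 5.7 0 8.78; 0 0 5.7 0 5"

```text
time_s: 4.22
tcp_pos: [0.4629, 0.1168, 0.2754]
tcp_rot: [-0.0, 0.997, -0.08, 0.001]
ft_force: [-0.2, -0.3, -0.1]
grip_width: 0.925
```

Call:
send_rows --increments "0 0 0 0 1; 0 0 0 0 1; 0 0 0 0 1; 0 0 0 0 1"

```text
time_s: 4.72
tcp_pos: [0.4626, 0.1173, 0.2738]
tcp_rot: [-0.0, 0.997, -0.08, 0.0]
ft_force: [-0.1, -0.5, 0.0]
grip_width: 0.472
```

```bash
python3 - <<'E'
from h import *
for c in("scene","top"):
    p,d=camera(c); cv2.imwrite(f"pics/{c}3.png",p[:,:,::-1])
p,R,o=tool();print(o["time_s"],p,o["grip_width"]*.0878,o["ft_force"].round(1),o["moment"].round(2),delta([-.189,.0547,.107]))
E
```

```text
4.825 [0.46258293 0.11735015 0.27359815] 0.0331172025652346 [0.1 0.3 0.4] [-0.01 -0.07 -0.05] (array([-0.  ,  0.1 ,  0.33]), np.float64(-0.04))
```

Call:
send_rows --increments "0 0 0.3 0 1; 0 0 0.3 0 1; 0 0 0.3 0 1; 0 0 0.3 0 1"

```text
time_s: 5.32
tcp_pos: [0.4625, 0.1171, 0.2702]
tcp_rot: [0.0, 0.997, -0.08, -0.0]
ft_force: [0.1, -2.9, -2.8]
grip_width: 0.212
```

```bash
python3 - <<'E'
from h import *
for c in("scene","top"):
    p,d=camera(c); cv2.imwrite(f"pics/{c}4.png",p[:,:,::-1])
p,R,o=tool();print(o["time_s"],p,o["grip_width"]*.0878,o["ft_force"].round(1),o["moment"].round(2),delta([-.189,.0547,.107]))
E
```

```text
5.425 [0.4625401  0.11709269 0.27022457] 0.018328538065977385 [ 0.3 -3.2 -2.8] [-0.41 -0.03  0.04] (array([-0.  ,  0.08, -0.01]), np.float64(-0.06))
```

View pics/scene4.png

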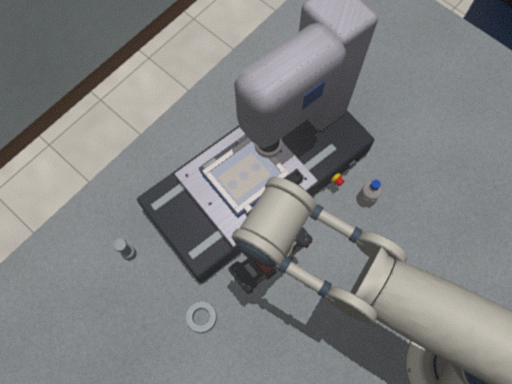

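```bash
cat >> h.py <<'E'
def crank(t0,steps,r=4.0):
    print("; ".join("0 %.2f %.2f 0 1"%(-r*(np.sin(np.radians(t))-np.sin(np.radians(t0))),-r*(np.cos(np.radians(t))-np.cos(np.radians(t0)))) for t in steps))
def fit():
    pass
E
python3 -c "
from h import *
crank(47.5,[57,67,77,87,87])"
```

```text
0 -0.41 0.52 0 1; 0 -0.73 1.14 0 1; 0 -0.95 1.80 0 1; 0 -1.05 2.49 0 1; 0 -1.05 2.49 0 1
```

Call:
send_rows --increments "0 -0.41 0.52 0 1; 0 -0.73 1.14 0 1; 0 -0.95 1.8 0 1; 0 -1.05 2.49 0 1; 0 -1.05 2.49 0 1" --force 25

```text
time_s: 6.05
tcp_pos: [0.4641, 0.1261, 0.2456]
tcp_rot: [0.003, 0.997, -0.081, -0.0]
ft_force: [-2.3, -10.7, -0.1]
grip_width: 0.207
```

```bash
cat >> h.py <<'E'
def st(shot=None):
    p,R,o=tool(); g=p-[0,0,hold_point_z]
    print("t",o["time_s"],"m",w2m(g).round(4),"w %.4f"%(o["grip_width"]*.0878),"F_m",np.round([o["ft_force"]@ex,o["ft_force"]@ey,o["ft_force"][2]],1),"yaw",np.degrees(np.arctan2(R[1,0],R[0,0])).round(2))
    if shot:
        for c in("scene","top"):
            pc,d=camera(c); cv2.imwrite(f"pics/{c}{shot}.png",pc[:,:,::-1]); np.save(c+"_d.npy",d)
            F=w2m(cloud(c,d)).reshape(-1,3); k=(abs(F[:,2]-.14)<.006)&(F[:,0]>-.08)&(F[:,0]<.1)
            if k.sum()>50: print(c,"stage left",np.percentile(F[k,1],99).round(4))
E
python3 -c "
from h import *
st('5')"
```

```text
t 6.05 m [-0.1889  0.0646  0.0823] w 0.0182 F_m [ -0.5 -11.   -0.1] yaw -9.28
scene stage left 0.1008
top stage left 0.0983
```

```bash
python3 -c "
from h import *
crank(87,[102,117,132,147,162]);crank(162,[177,192,207,222,237])"
```

```text
0 0.08 1.04 0 1; 0 0.43 2.03 0 1; 0 1.02 2.89 0 1; 0 1.82 3.56 0 1; 0 2.76 4.01 0 1
0 1.03 0.19 0 1; 0 2.07 0.11 0 1; 0 3.05 -0.24 0 1; 0 3.91 -0.83 0 1; 0 4.59 -1.63 0 1
```

Call:
send_rows --increments "0 0.2 1.04 0 1; 0 0.63 2.03 0 1; 0 1.22 2.89 0 1; 0 2.02 3.56 0 1; 0 2.96 4.01 0 1"

```text
time_s: 6.78
tcp_pos: [0.4597, 0.0991, 0.2081]
tcp_rot: [-0.002, 0.997, -0.08, 0.001]
ft_force: [-6.1, 3.3, 13.2]
grip_width: 0.21
```

```bash
python3 -c "
from h import *
st()"
```

```text
t 6.775 m [-0.1889  0.0373  0.0448] w 0.0184 F_m [-6.5  2.3 13.2] yaw -9.15
```

Call:
send_rows --increments "0 1.03 0.05 0 1; 0 2.07 -0.05 0 1; 0 3.05 -0.4 0 1; 0 3.91 -0.98 0 1; 0 4.59 -1.78 0 1"

```text
time_s: 7.4
tcp_pos: [0.4521, 0.0532, 0.2227]
tcp_rot: [-0.0, 0.997, -0.08, -0.0]
ft_force: [4.0, 2.8, -7.2]
grip_width: 0.214
```

```bash
python3 -c "
from h import *
st('6')
crank(237,[252,267,282,297,312]);crank(312,[327,342,357,372,387])"
```

```text
t 7.4 m [-0.1891 -0.0093  0.0594] w 0.0188 F_m [ 3.5  3.4 -7.2] yaw -9.17
scene stage left 0.1132
top stage left 0.1108
0 0.45 -0.94 0 1; 0 0.64 -1.97 0 1; 0 0.56 -3.01 0 1; 0 0.21 -3.99 0 1; 0 -0.38 -4.86 0 1
0 -0.79 -0.68 0 1; 0 -1.74 -1.13 0 1; 0 -2.76 -1.32 0 1; 0 -3.80 -1.24 0 1; 0 -4.79 -0.89 0 1
```

View pics/scene6.png

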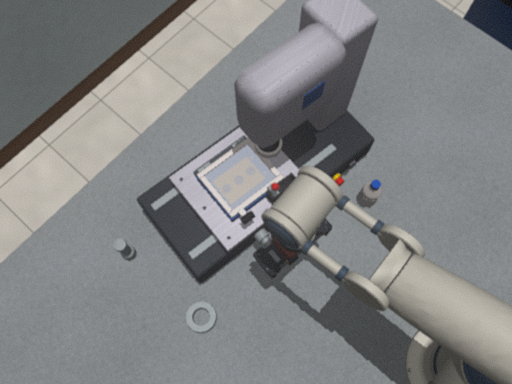

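Call:
send_rows --increments "0 0.45 -0.94 0 1; 0 0.64 -1.97 0 1; 0 0.56 -3.01 0 1; 0 0.21 -3.99 0 1; 0 -0.38 -4.86 0 1"

```text
time_s: 8.12
tcp_pos: [0.4526, 0.0564, 0.2732]
tcp_rot: [0.001, 0.997, -0.081, -0.0]
ft_force: [-0.1, -3.7, -7.4]
grip_width: 0.211
```

```bash
python3 -c "
from h import *
st()"
```

```text
t 8.125 m [-0.1891 -0.0061  0.1099] w 0.0185 F_m [ 0.5 -3.6 -7.4] yaw -9.25
```

Call:
send_rows --increments "0 -0.79 -0.68 0 1; 0 -1.74 -1.13 0 1; 0 -2.76 -1.32 0 1; 0 -3.8 -1.24 0 1; 0 -4.79 -0.89 0 1"

```text
time_s: 8.75
tcp_pos: [0.4603, 0.1037, 0.2822]
tcp_rot: [0.001, 0.997, -0.081, -0.0]
ft_force: [-1.5, -9.8, -3.7]
grip_width: 0.212
```

```bash
python3 -c "
from h import *
st()
crank(27,[42,57,72,87,102]);crank(102,[117,132,147,162,177])"
```

```text
t 8.75 m [-0.189   0.0419  0.1189] w 0.0186 F_m [ 0.  -9.9 -3.7] yaw -9.25
0 -0.86 0.59 0 1; 0 -1.54 1.39 0 1; 0 -1.99 2.33 0 1; 0 -2.18 3.35 0 1; 0 -2.10 4.40 0 1
0 0.35 0.98 0 1; 0 0.94 1.84 0 1; 0 1.73 2.52 0 1; 0 2.68 2.97 0 1; 0 3.70 3.16 0 1
```

Call:
send_rows --increments "0 -0.86 0.59 0 1; 0 -1.5 1.4 0 1; 0 -1.93 2.35 0 1; 0 -2.1 3.37 0 1; 0 -2 4.42 0 1"

```text
time_s: 9.38
tcp_pos: [0.4636, 0.1243, 0.2397]
tcp_rot: [-0.0, 0.997, -0.08, 0.001]
ft_force: [-6.9, -3.2, 7.0]
grip_width: 0.212
```

Call:
send_rows --increments "0 0.35 0.98 0 1; 0 0.94 1.84 0 1; 0 1.73 2.52 0 1; 0 2.68 2.97 0 1; 0 3.7 3.12 0 1"

```text
time_s: 10.0
tcp_pos: [0.4578, 0.0892, 0.2069]
tcp_rot: [-0.003, 0.997, -0.079, 0.0]
ft_force: [1.1, 8.8, -6.2]
grip_width: 0.211
```

```bash
python3 -c "
from h import *
st('7')
crank(177,[192,207,222,237,252]);crank(252,[267,282,297,312,327])"
```

```text
t 10.0 m [-0.1892  0.0272  0.0436] w 0.0186 F_m [-0.3  8.8 -6.2] yaw -9.08
scene stage left 0.1391
top stage left 0.1369
0 1.04 -0.08 0 1; 0 2.03 -0.43 0 1; 0 2.89 -1.02 0 1; 0 3.56 -1.82 0 1; 0 4.01 -2.76 0 1
0 0.19 -1.03 0 1; 0 0.11 -2.07 0 1; 0 -0.24 -3.05 0 1; 0 -0.83 -3.91 0 1; 0 -1.63 -4.59 0 1
```

Call:
send_rows --increments "0 1.04 -0.08 0 1; 0 2.03 -0.43 0 1; 0 2.89 -1.02 0 1; 0 3.56 -1.82 0 1; 0 4.01 -2.76 0 1"

```text
time_s: 10.72
tcp_pos: [0.4512, 0.0475, 0.2338]
tcp_rot: [-0.0, 0.997, -0.08, -0.0]
ft_force: [0.0, 4.0, -6.6]
grip_width: 0.208
```

Call:
send_rows --increments "0 0.19 -1.03 0 1; 0 0.11 -2.07 0 1; 0 -0.24 -3.05 0 1; 0 -0.83 -3.91 0 1; 0 -1.63 -4.59 0 1"

```text
time_s: 11.35
tcp_pos: [0.4539, 0.0638, 0.2798]
tcp_rot: [0.001, 0.997, -0.081, -0.0]
ft_force: [-2.0, -4.4, -7.3]
grip_width: 0.207
```

```bash
python3 -c "
from h import *
st('8')
crank(327,[342,357,372,387,402]);crank(42,[57,72,87,102,112]);crank(112,[120,128,136,144,144])"
```

```text
t 11.35 m [-0.189   0.0014  0.1165] w 0.0182 F_m [-1.3 -4.7 -7.3] yaw -9.24
scene stage left 0.1524
top stage left 0.1504
0 -0.94 -0.45 0 1; 0 -1.97 -0.64 0 1; 0 -3.01 -0.56 0 1; 0 -3.99 -0.21 0 1; 0 -4.86 0.38 0 1
0 -0.68 0.79 0 1; 0 -1.13 1.74 0 1; 0 -1.32 2.76 0 1; 0 -1.24 3.80 0 1; 0 -1.03 4.47 0 1
0 0.24 0.50 0 1; 0 0.56 0.96 0 1; 0 0.93 1.38 0 1; 0 1.36 1.74 0 1; 0 1.36 1.74 0 1
```

Call:
send_rows --increments "0 -0.94 -0.45 0 1; 0 -1.97 -0.64 0 1; 0 -3.01 -0.56 0 1; 0 -3.99 -0.21 0 1; 0 -4.86 0.38 0 1"

```text
time_s: 12.08
tcp_pos: [0.4616, 0.1117, 0.2765]
tcp_rot: [0.001, 0.997, -0.08, 0.0]
ft_force: [-6.1, -6.5, 0.1]
grip_width: 0.211
```

Call:
send_rows --increments "0 -0.68 0.79 0 1; 0 -1.13 1.74 0 1; 0 -1.32 2.76 0 1; 0 -1.2 3.8 0 1; 0 -0.99 4.47 0 1"

```text
time_s: 12.7
tcp_pos: [0.4633, 0.1223, 0.2325]
tcp_rot: [-0.001, 0.997, -0.08, 0.001]
ft_force: [-6.6, 0.8, 6.7]
grip_width: 0.21
```

```bash
python3 -c "
from h import *
st('9')"
```

```text
t 12.7 m [-0.189   0.0607  0.0692] w 0.0184 F_m [-6.6 -0.3  6.7] yaw -9.15
scene stage left 0.1648
top stage left 0.1626
```

Call:
send_rows --increments "0 0.24 0.5 0 1; 0 0.4 0.74 0 1; 0 0.56 0.96 0 1; 0 0.74 1.18 0 1; 0 0.74 1.18 0 1"

```text
time_s: 13.42
tcp_pos: [0.4622, 0.1154, 0.2208]
tcp_rot: [-0.002, 0.997, -0.08, 0.001]
ft_force: [-6.7, 2.5, 4.1]
grip_width: 0.209
```

```bash
python3 -c "
from h import *
st('10')
crank(132,[136,140,144,148,148]);"
```

```text
t 13.425 m [-0.189   0.0537  0.0575] w 0.0184 F_m [-7.   1.4  4.1] yaw -9.13
scene stage left 0.1663
top stage left 0.1639
0 0.19 0.20 0 1; 0 0.40 0.39 0 1; 0 0.62 0.56 0 1; 0 0.85 0.72 0 1; 0 0.85 0.72 0 1
```

Call:
send_rows --increments "0 0.1 0.1 0 1; 0 0.19 0.2 0 1; 0 0.3 0.3 0 1; 0 0.4 0.39 0 1; 0 0.4 0.39 0 1"

```text
time_s: 14.15
tcp_pos: [0.4616, 0.1117, 0.217]
tcp_rot: [-0.002, 0.997, -0.079, 0.001]
ft_force: [-6.7, 3.9, 3.4]
grip_width: 0.211
```

```bash
python3 -c "
from h import *
st()"
```

```text
t 14.15 m [-0.189   0.05    0.0537] w 0.0185 F_m [-7.2  2.8  3.4] yaw -9.12
```

Call:
send_rows --increments "0 0.11 0.09 0 1; 0 0.22 0.17 0 1; 0 0.34 0.25 0 1; 0 0.45 0.33 0 1; 0 0.45 0.33 0 1"

```text
time_s: 14.78
tcp_pos: [0.461, 0.1087, 0.2149]
tcp_rot: [-0.004, 0.997, -0.079, 0.001]
ft_force: [-8.0, 11.3, 8.4]
grip_width: 0.209
```

```bash
python3 -c "
from h import *
st('11')"
```

```text
t 14.775 m [-0.1891  0.047   0.0516] w 0.0183 F_m [-9.7  9.9  8.4] yaw -9.05
scene stage left 0.1674
top stage left 0.1651
```

Call:
send_rows --increments "0 0.12 0.08 0 1; 0 0.24 0.16 0 1; 0 0.24 0.16 0 1; 0 0.24 0.16 0 1" --force 35

```text
time_s: 15.38
tcp_pos: [0.4608, 0.1076, 0.2145]
tcp_rot: [-0.006, 0.997, -0.078, 0.002]
ft_force: [-8.9, 17.1, 12.6]
grip_width: 0.213
```

```bash
python3 -c "
from h import *
st('12')"
```

```text
t 15.375 m [-0.1892  0.0458  0.0512] w 0.0187 F_m [-11.5  15.4  12.6] yaw -8.98
scene stage left 0.1675
top stage left 0.1652
```

Call:
send_rows --increments "0 -0.15 -0.1 0 1; 0 -0.15 -0.1 0 6; 0 -0.15 -0.1 0 6; 0 -0.15 -0.1 0 6; 0 -0.15 -0.1 0 6" --force 20

```text
time_s: 16.1
tcp_pos: [0.4609, 0.1049, 0.2112]
tcp_rot: [-0.0, 0.997, -0.08, 0.0]
ft_force: [-0.2, 0.6, -1.2]
grip_width: 0.627
```

```bash
python3 -c "
from h import *
st()"
```

```text
t 16.1 m [-0.1887  0.0432  0.0479] w 0.0551 F_m [-0.3  0.6 -1.2] yaw -9.21
```

Call:
send_rows --increments "0 0 -5 0 6; 0 0 -10 0 6; 0 0 -15 0 5.5; 0 0 -20 0 5.5; 0 0 -23 0 5.5"

```text
time_s: 16.73
tcp_pos: [0.4605, 0.1048, 0.4441]
tcp_rot: [-0.0, 0.997, -0.08, 0.002]
ft_force: [0.1, -0.1, -0.2]
grip_width: 0.628
```

```bash
cat >> h.py <<'E'
def feats(tag):
    uvs={}
    for c in("scene","top"):
        P,d=camera(c); cv2.imwrite(f"pics/{c}{tag}.png",P[:,:,::-1])
        M=w2m(cloud(c,d)); H=P.astype(int)
        red=(H[...,0]>110)&(H[...,1]<70)&(M[...,2]>.18)&(M[...,2]<.235)&(M[...,0]<0)&(M[...,1]>-.15)
        dark=(P.max(2)<70)&(M[...,2]>.165)&(M[...,2]<.2)&(abs(M[...,0]+.092)<.03)&(abs(M[...,1]-.093)<.035)
        for n,m in(("ball",red),("grip",dark)):
            if m.sum()>5:
                uv=np.argwhere(m)[:,::-1].mean(0);uvs[n,c]=uv;q=M[m];print(c,n,m.sum(),q.mean(0).round(4),q.min(0).round(4),q.max(0).round(4))
    for n in("ball","grip"):
        if (n,"scene") in uvs and (n,"top") in uvs: print(n,"tri",w2m(tri(uvs[n,"scene"],uvs[n,"top"])).round(4))
E
python3 -c "
from h import *
st();feats('13')"
```

```text
t 16.725 m [-0.189   0.043   0.2808] w 0.0552 F_m [ 0.1 -0.1 -0.2] yaw -9.22
scene grip 81 [-0.094   0.0944  0.1875] [-0.1     0.0805  0.1784] [-0.0863  0.1075  0.1928]
top ball 32 [-0.0813  0.0081  0.2147] [-0.0874  0.0015  0.1802] [-0.0732  0.0169  0.2195]
top grip 69 [-0.0909  0.0918  0.1862] [-0.0989  0.0768  0.1772] [-0.0821  0.1057  0.1915]
grip tri [-0.0905  0.0931  0.1748]
```

View pics/scene13.png

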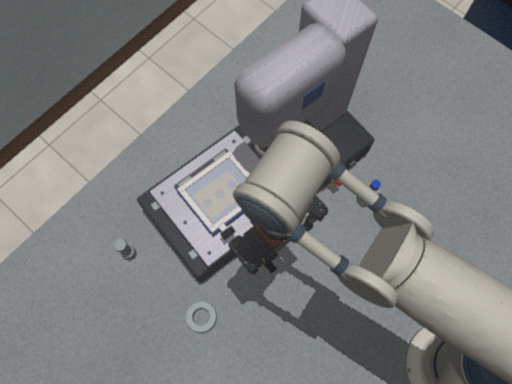

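View pics/top13.png

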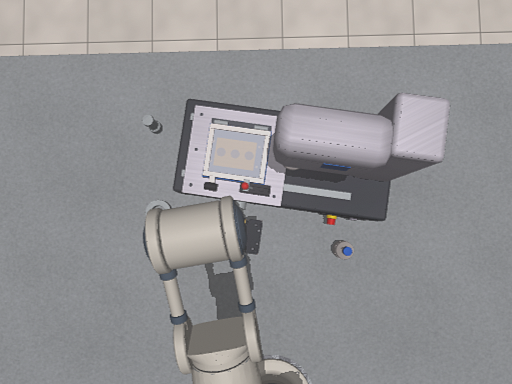

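Call:
send_rows --increments "3 -2.5 0 0 5.5; 6 -5 0 0 5.5; 9.7 -5 2 0 5.5; 9.7 -5 3.5 0 5.5; 9.7 -5 3.5 0 5.5"

```text
time_s: 17.45
tcp_pos: [0.564, 0.1388, 0.4028]
tcp_rot: [0.001, 0.997, -0.08, -0.003]
ft_force: [-0.4, 0.2, 1.4]
grip_width: 0.625
```

```bash
python3 -c "
from h import *
st()"
```

```text
t 17.45 m [-0.0923  0.093   0.2395] w 0.0549 F_m [-0.4  0.2  1.4] yaw -9.21
```

Now I'll descend to the bar.

Call:
send_rows --increments "0.1 0 2 0 5.5; 0.1 0 4 0 5.5; 0.1 0 5.9 0 5.5; 0.1 0 5.9 0 5.5; 0.1 0 5.9 0 4" --force 15

```text
time_s: 18.08
tcp_pos: [0.5653, 0.1388, 0.3474]
tcp_rot: [-0.0, 0.997, -0.08, 0.0]
ft_force: [-0.0, -0.2, -0.1]
grip_width: 0.552
```

```bash
python3 -c "
from h import *
st('14')"
```

```text
t 18.075 m [-0.0909  0.0932  0.1841] w 0.0485 F_m [-0.  -0.2 -0.1] yaw -9.19
scene stage left 0.1677
top stage left 0.1647
```

View pics/scene14.png

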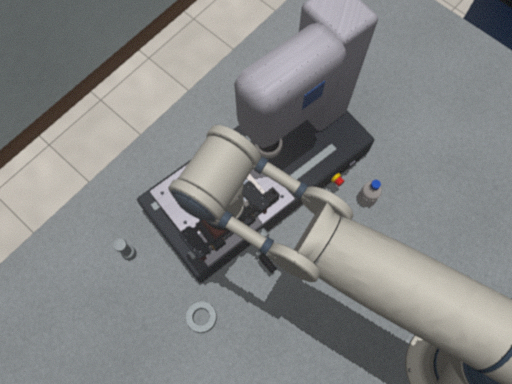

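Call:
send_rows --increments "0 0 0.3 0 2.5; 0 0 0.3 0 2.5; 0 0 0.3 0 2.5; 0 0 0.3 0 2.5; 0 0 0.3 0 2.5" --force 15

```text
time_s: 18.8
tcp_pos: [0.5654, 0.1386, 0.3441]
tcp_rot: [0.0, 0.997, -0.08, 0.0]
ft_force: [2.1, -2.8, -0.2]
grip_width: 0.342
```

```bash
python3 -c "
from h import *
st()"
```

```text
t 18.8 m [-0.0908  0.0931  0.1808] w 0.0300 F_m [ 2.5 -2.4 -0.2] yaw -9.2
```

Call:
send_rows --increments "0 0 -0.2 0 2.5; 0 0 -0.4 0 2.5; 0 0 -0.4 0 2.5"

```text
time_s: 19.18
tcp_pos: [0.5657, 0.1386, 0.3475]
tcp_rot: [0.0, 0.997, -0.08, 0.0]
ft_force: [5.4, -2.2, -3.5]
grip_width: 0.343
```

```bash
python3 -c "
from h import *
st()"
```

```text
t 19.175 m [-0.0905  0.0931  0.1842] w 0.0301 F_m [ 5.7 -1.3 -3.5] yaw -9.22
```

Call:
send_rows --increments "0.1 0 -0.2 0 2.5; 0.1 0 -0.4 0 2.5; 0.1 0 -0.4 0 2.5"

```text
time_s: 19.55
tcp_pos: [0.5664, 0.1385, 0.352]
tcp_rot: [0.0, 0.997, -0.08, 0.0]
ft_force: [2.7, -2.4, -3.7]
grip_width: 0.34
```

```bash
python3 -c "
from h import *
st()"
```

```text
t 19.55 m [-0.0898  0.0931  0.1887] w 0.0299 F_m [ 3.1 -1.9 -3.7] yaw -9.21
```

Call:
send_rows --increments "0.05 0 -0.2 0 2.5; 0.1 0 -0.4 0 2.5; 0.1 0 -0.4 0 2.5"

```text
time_s: 19.92
tcp_pos: [0.5672, 0.1384, 0.3561]
tcp_rot: [0.0, 0.997, -0.08, -0.0]
ft_force: [1.4, -3.3, -3.2]
grip_width: 0.341
```

```bash
python3 -c "
from h import *
st('15')"
```

```text
t 19.925 m [-0.089   0.0931  0.1928] w 0.0300 F_m [ 1.9 -3.1 -3.2] yaw -9.2
scene stage left 0.1676
top stage left 0.1646
```

View pics/scene15.png

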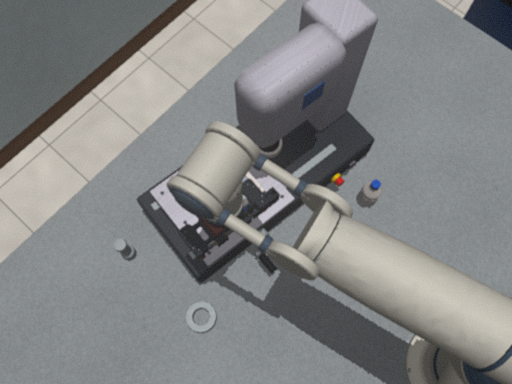

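```bash
cat >> h.py <<'E'
def cov(p0,ps,r=15.63,a=7.35):
    f=lambda p:(-r*np.cos(np.radians(p+a)),r*np.sin(np.radians(p+a)))
    x0,z0=f(p0);print("; ".join("%.2f 0 %.2f 0 2.5"%(f(p)[0]-x0,-(f(p)[1]-z0)) for p in ps))
E
python3 -c "
from h import *
cov(4.5,[6,8,10,12]);cov(12,[16,20,24,28,32]);cov(32,[36,40,44,48,51]);cov(51,[54,57,60,62,62])"
```

```text
0.09 0 -0.40 0 2.5; 0.22 0 -0.93 0 2.5; 0.38 0 -1.45 0 2.5; 0.55 0 -1.97 0 2.5
0.40 0 -1.02 0 2.5; 0.86 0 -2.00 0 2.5; 1.40 0 -2.95 0 2.5; 2.00 0 -3.86 0 2.5; 2.66 0 -4.73 0 2.5
0.72 0 -0.82 0 2.5; 1.50 0 -1.59 0 2.5; 2.32 0 -2.30 0 2.5; 3.20 0 -2.95 0 2.5; 3.88 0 -3.40 0 2.5
0.71 0 -0.41 0 2.5; 1.44 0 -0.78 0 2.5; 2.18 0 -1.12 0 2.5; 2.69 0 -1.32 0 2.5; 2.69 0 -1.32 0 2.5
```

Call:
send_rows --increments "0 0 0 0 2.5; 0.09 0 -0.4 0 2.5; 0.22 0 -0.93 0 2.5; 0.38 0 -1.45 0 2.5; 0.55 0 -1.97 0 2.5" --force 25

```text
time_s: 20.65
tcp_pos: [0.5728, 0.1375, 0.376]
tcp_rot: [0.0, 0.997, -0.08, -0.0]
ft_force: [-0.4, -4.3, -4.1]
grip_width: 0.339
```

```bash
python3 -c "
from h import *
st('16')"
```

```text
t 20.65 m [-0.0834  0.0931  0.2127] w 0.0298 F_m [ 0.3 -4.3 -4.1] yaw -9.2
scene stage left 0.1674
top stage left 0.1646
```

View pics/top16.png

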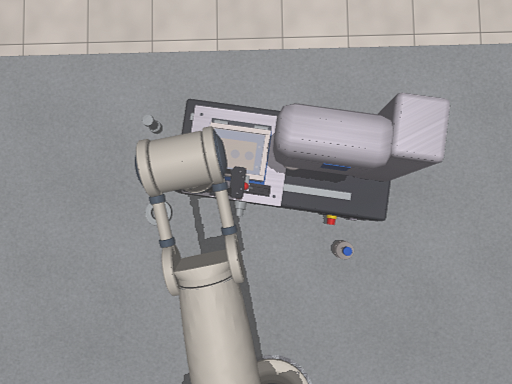

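The cover has come up 32 mm with a steady pull of 3–4 N, far beyond the 5 mm of play, so the latch isn't caught. I'll leave the lever alone and keep opening.

Call:
send_rows --increments "0.4 0 -1.02 0 2.5; 0.86 0 -2 0 2.5; 1.4 0 -2.95 0 2.5; 2 0 -3.86 0 2.5; 2.66 0 -4.73 0 2.5"

```text
time_s: 21.38
tcp_pos: [0.5994, 0.1331, 0.4239]
tcp_rot: [0.0, 0.997, -0.08, 0.0]
ft_force: [0.3, -5.0, -5.8]
grip_width: 0.343
```

```bash
python3 -c "
from h import *
st()"
```

```text
t 21.375 m [-0.0564  0.093   0.2606] w 0.0301 F_m [ 1.1 -4.8 -5.8] yaw -9.2
```

Call:
send_rows --increments "0.72 0 -0.82 0 2.5; 1.5 0 -1.59 0 2.5; 2.32 0 -2.3 0 2.5; 3.2 0 -2.95 0 2.5; 3.88 0 -3.4 0 2.5"

```text
time_s: 22.0
tcp_pos: [0.6376, 0.1269, 0.4579]
tcp_rot: [-0.0, 0.997, -0.08, 0.0]
ft_force: [-2.7, -4.8, -3.4]
grip_width: 0.344
```

```bash
python3 -c "
from h import *
st('17')"
```

```text
t 22.0 m [-0.0177  0.093   0.2946] w 0.0302 F_m [-1.9 -5.1 -3.4] yaw -9.2
scene stage left 0.1677
top stage left 0.1644
```

View pics/scene17.png

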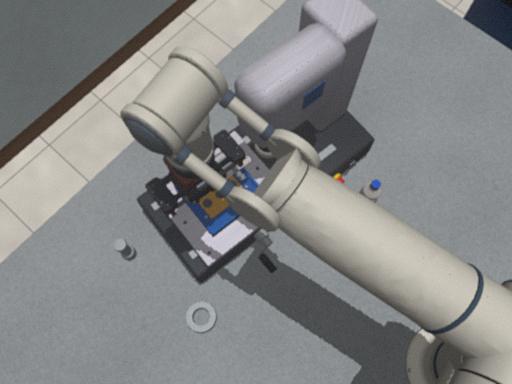

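View pics/top17.png

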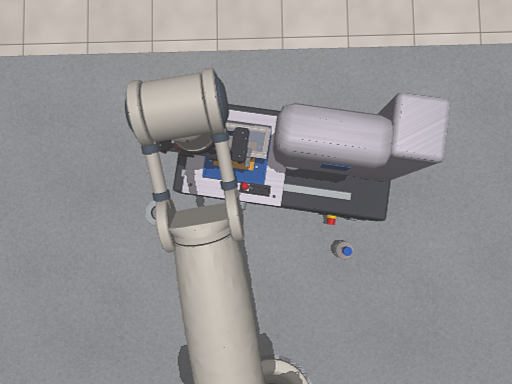

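Call:
send_rows --increments "0.71 0 -0.41 0 2.5; 1.44 0 -0.78 0 2.5; 2.18 0 -1.12 0 2.5; 2.69 0 -1.32 0 2.5; 2.69 0 -1.32 0 2.5"

```text
time_s: 22.72
tcp_pos: [0.6638, 0.1227, 0.4712]
tcp_rot: [-0.0, 0.997, -0.08, 0.0]
ft_force: [-3.3, -5.7, -1.6]
grip_width: 0.338
```

```bash
python3 -c "
from h import *
st('18')
print(get_obs()['q'].round(2))"
```

```text
t 22.725 m [0.0088 0.093  0.3079] w 0.0297 F_m [-2.4 -6.2 -1.6] yaw -9.2
scene stage left 0.1677
top stage left 0.1651
[0.13 0.33 0.84 0.   1.97 1.86]
```

View pics/scene18.png

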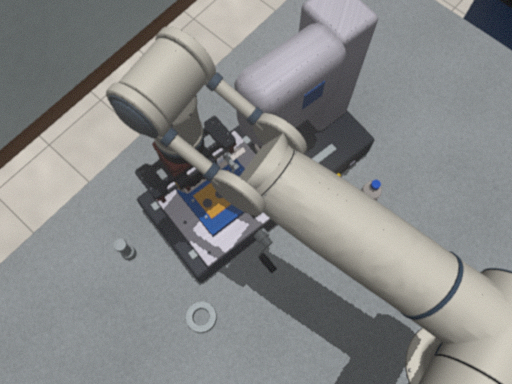

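View pics/top18.png

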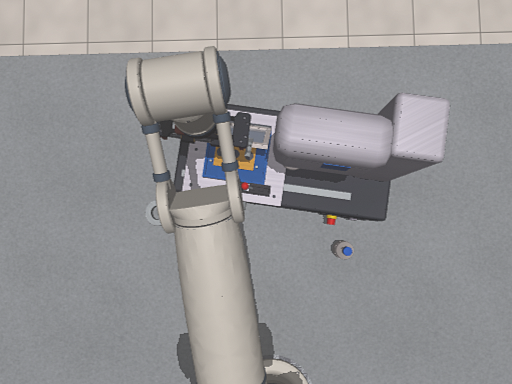

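Call:
send_rows --increments "0 0 0 0 2.5; 0 0 0 0 2.5; 0 0 0 0 2.5; 0 0 0 0 2.5; 0 0 0 0 2.5"

```text
time_s: 23.45
tcp_pos: [0.6636, 0.1227, 0.4711]
tcp_rot: [-0.0, 0.997, -0.08, 0.0]
ft_force: [-2.4, -4.2, -1.6]
grip_width: 0.339
```

```bash
python3 -c "
from h import *
st('19')
for c in('scene','top'):
    a=cv2.imread(f'pics/{c}0.png').astype(int);b=cv2.imread(f'pics/{c}19.png').astype(int)
    for n,X in(('ring',(.508,.305,.02)),('plug',(.745,.313,.06)),('bottle',(.400,-.192,.06))):
        u,v=proj(c,X).astype(int);print(c,n,abs(a-b)[v-18:v+18,u-18:u+18].mean().round(1))
close_job()"
```

```text
t 23.45 m [0.0086 0.093  0.3078] w 0.0298 F_m [-1.7 -4.5 -1.6] yaw -9.2
scene stage left 0.1677
top stage left 0.1647
scene ring 9.0
scene plug 8.3
scene bottle 29.9
top ring 16.2
top plug 28.9
top bottle 1.1
the job is handed in; nothing more can be done
```

The job is handed in at about 23.5 s: the stage is wound fully out and the gripper is holding the cover open.

- **Stage:** I cranked until it stopped moving. It had gone about 70 mm, and at the end the force at the knob rose to about 20 N without moving it further. The later pictures show it still at the stop.
- **Latch:** I gripped the bar by its ends and tugged up gently. The cover rose 12 mm, then 32 mm, with a steady 3–4 N. That is well past the 5 mm of play, so the latch was not caught and I did not touch the lever.
- **Cover:** It is open to about 1.09 rad of 1.25, worked out from where the gripper is. The gripper holds the 30 mm bar with 25 N. The pose stayed steady for the last 0.6 s, with small forces on the wrist.
- **Gauges and bottle:** The last pictures I looked at showed all three in their starting places. The picture-difference check just before hand-in was mixed:
  - **Bottle:** unchanged from above, but the scene view changed clearly (30 grey levels out of 255).
  - **Plug gauge:** a clear change in the top view (29).
  - **Ring gauge:** smaller changes (9 and 16).

  I put these changes down to the arm and its shadow crossing the pictures, but I did not measure the positions again. I felt no contact with any of the three.

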